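# Clamp a glued carton in the bench ratchet clamp and keep the pressure on

### The arm

A 6-joint arm with a two-finger parallel gripper is mounted at the origin on a cart in front of the work surface, level with it; the furniture and walls round the work are solid. World frame = base frame: x ahead of the robot, y to its left, z up, the work surface at z = 0. Lengths are in m, angles in rad, forces in N, time in s.
With the tool pointing down it reaches from about 0.35 to 0.85 m from the base axis. Payload 8.1 kg.
Tool frame: the origin (TCP) lies at the very end of the fingers, on their centre line; the grasp point (between the pads) lies 19 mm behind it; z points along the fingers, y is the line along which they close (so a half turn about z gives the same grasp; the last joint's range is limited). The gripper opens to 93 mm and grips with 3 to 60 N. Pads are 15 mm wide; open, the fingers measure 128 mm over their backs; the gripper's body (75 mm by 188 mm) begins 65 mm behind the grasp point.
Start: joints at [1.114, 0.13, 1.488, -0, 1.523, -0.085], TCP at [0.218, 0.559, 0.196] pointing down, gripper open.
Joint ranges: [-2.96, 2.96], [-0.89, 2.26], [0.02, 2.5], [-1.34, 4.48], [0, 2.73], [-2.66, 2.66]. Speed limits (rad/s): [2.39, 2.39, 2.79, 3.14, 3.14, 3.14].

### API

Orientations are given as a rotation vector (axis times angle).
In Python, from station import ctrl, snapshot, sign_off gives the robot as it stands. The module is installed in compiled form; this text tells all that it offers.
- The arm moves only by the tool servo_tool, never from a script. Its argument "steps" is a list of rows, each a list of 2 entries, a list of its own where there are three numbers: the shift along the tool's x, y, z in mm, then the turn, a rotation vector about the tool's x, y, z in rad. In form: [[[dx, dy, dz], [ax, ay, az]], ...]. A call has 1 to 5 rows; each row shifts and turns the commanded pose from where the row before left it, along the tool's axes as they then stand; what a row does not reach is not made up. A row lasts 1/10 s, in which the tool goes at most 50 mm and 8.59 degrees, less where a joint would pass 70% of its speed; a pose out of reach is approached as far as the arm can. A call is refused whole if a number of a shift passes 50 or a number of a turn 0.15, either way. A call with a gripper value outside its range is refused whole. "grip" is the opening, from -1 (shut) to 1 (fully open), set as the call begins (left out, the last holds). The fingers move at their own pace and stop on an object; "force" is the grip in N (left out, the last holds). Time passes only in rows, so rows that do not move let the fingers close. It gives the time, the measured TCP pose, the force, the opening and the grip force at its end, in the units of the state.
- ctrl.sense(): the state, without advancing time (a new reading comes with each control period).
- snapshot(name): name is "scene" or "top" or "wrist"; returns a dict with "frame" (400x640x3 uint8, red, green, blue), "fx", "fy", "cx", "cy" (pixels), "k1" (the pictures are not rectified: a ray, as slopes to the right and down, at radius r is drawn at 1 + k1 r^2 times it, then the intrinsics apply), "world_from_camera" (4x4, takes a point from camera to world coordinates). Camera axes: x right, y up, looking along -z (the intrinsics and any distortion apply to the point x, -y, -z); pixel columns grow to the right and rows downward; lengths in m; the calibration is good to about 2 mm. A picture is of the moment at which its call begins. There is no depth.
- sign_off(): hands the job in; it is judged then, once.
The state is a dict: "t": time; "q": joint angles; "joint_velocities": joint speeds; "joint_torque": joint torques, N m; "ee_pos": TCP position; "eef_rot": TCP orientation; "ft_force": force on the tool from outside, world axes, zero at the start; "torque": the same for the moment, N m; "opening": finger opening in m; "grip_force": force on a finger pad.
Only numpy, scipy, OpenCV 4.12 (cv2) and the standard library are available. Lean on these libraries where they do the work, as an engineer would, in place of code of your own. Each camera call takes 0.05 s, during which the arm holds its last target. There are 200 camera calls.

### The job

The end flaps of the small carton have just been glued and must be pressed shut. Lay the carton lengthways in the trough of the bench clamp, between the fixed jaw and the sprung pressure plate, and let go of it; then pump the trigger against the handle, stroke by stroke, until the plate pushes the carton home against the fixed jaw and the plate's two springs are about half pressed in, never right to their stop, which would crush the carton. Work the bar by the trigger only, leave the other things where they are, and finish still holding the trigger squeezed towards the handle with that pressure on the carton.

Things in the scene. Friction and masses are not known exactly. Their poses are not given: they have to be found in the camera images.
- carton_black: the work: the small closed slim carton, 38 wide x 164 long x 38 mm high, about 90 g, lying flat to the right of the clamp on a sheet of paper. Origin: centre of its underside; y axis along its length, z up. Either end may face the fixed jaw.
- clamp: one-hand ratchet bar clamp screwed to the worktop on a 346 x 92 x 12 mm metal board. Origin: at worktop height under the middle of its trough; x axis along the bar, from the trigger to the fixed jaw; z up. Along x: handle and trigger, grey ratchet housing (x = -147 to -217 mm, top 78 mm above the worktop), toothed bar with pressure plate, trough, fixed jaw (face at x = +100 mm, top 60 mm up).
- clamp_jaw: the fixed jaw, an upright plate with a rubber face at the trough's end (origin and axes as the clamp).
- trough (a point): middle of the trough's floor, 12 mm above the worktop. Two low side rails (6 mm thick, tops 22 mm above the worktop) stand 46 mm apart along the clamp's x, from x = -82 to +98 mm. The space between pressure plate and fixed jaw is 196 mm less the bar's travel.
- handle_back (a point): middle of the back face (turned away from the trough) of the fixed black handle, 128 mm above the worktop. The handle stands up from the housing: 20 mm thick along the clamp's x (x = -205 to -185 mm), 26 mm wide, top 152 mm above the worktop.
- trigger_pad (a point): point on the front of the black trigger (the face turned to the trough), 62 mm from its pivot, where it is pressed. At rest 126 mm above the worktop and 54 mm in front of the handle's back face; fully squeezed 130 mm up and 32 mm in front of it. The trigger is 24 mm wide, reaches 80 mm past its pivot (to about 145 mm up) and leans forward at rest.
- clamp_trigger (a joint): trigger, rad: 0 at rest, 0.36 fully squeezed; pivot at x = -172 mm of the clamp, 68 mm up; spring return (1.5 to 3.5 N at the pad). Squeezing drives the bar by a pawl on 5 mm teeth (a full stroke moves the pawl 8.6 mm). Let out fully each time to catch the next tooth; a full stroke then adds 5 mm of bar travel (the first stroke 3 to 8 mm) and takes 11 to 17 N at the pad.
- clamp_bar (a joint): travel of the toothed bar towards the fixed jaw, m: 0 fully back, at most 0.05. A friction brake (16 N) keeps the bar where it is between strokes. The pressure plate's free face is 196 mm from the fixed jaw's face at 0, and nearer by this travel.
- clamp_plate (a joint): how far the pressure plate's two springs are pressed in, m: 0 free, 0.014 at their stop; 1 N per mm.
- plate_face (a point): middle of the pressure plate's face, which is 36 mm wide and 34 mm high, 31 mm above the worktop.
- carton_orange: bystander: the longer, wider carton, 56 x 204 x 36 mm, behind the clamp; too wide for the trough.
- timer: bystander: round twist timer, 63 mm across, 36 mm high.
- notebook: bystander: notebook, 210 x 152 x 13 mm, left of the clamp, carrying the tape and a pen.
- masking_tape: bystander: roll of tape, 100 mm across, 25 mm high, on the notebook.
- scissors: bystander: scissors, 87 x 199 x 9 mm, at the right.

How it is judged:
By the outcome, as a careful person would: the job done as asked, in the order asked, and still so for the second after the job is handed in, while the arm keeps its last pose, push and grip.
It also fails if it takes over 72 s, if anything falls off the work surface, if the arm or the gripper's body presses on something with over 40 N, if the wrist force passes 120 N, or if a joint passes its speed limit or range.

## Working session

There is one attempt and no reset: what is moved stays moved. The work goes in short steps, Python scripts to look and compute and a tool call to move; the robot and the scene stay as the last step left them, time stands still between calls to the robot, and variables do not carry over. Pictures are saved under pics/ and viewed, at most 10 in all, crops included, and the job is handed in when it is done.

Besides the shell and the picture viewer there is one more tool, called after ">>>" in YAML: its name, and indented under it one key for each argument. servo_tool: Moves the arm, as the interface text tells. Its arguments: {"type":"object","properties":{"steps":{"type":"array"},"grip":{"type":"number"},"force":{"type":"number"}},"required":["steps"]}

```bash
mkdir -p pics; cat > h.py <<'E'
import numpy as np, cv2, json
from station import ctrl, snapshot, sign_off
from scipy.spatial.transform import Rotation as R
def snap(n,f=None):
    s=snapshot(n)
    s['W']=np.array(s['world_from_camera'])
    if f: cv2.imwrite('pics/'+f,cv2.cvtColor(s['frame'],cv2.COLOR_RGB2BGR))
    return s
def ray(s,u,v):
    K=np.array([[s['fx'],0,s['cx']],[0,s['fy'],s['cy']],[0,0,1.]])
    p=cv2.undistortPoints(np.array([[[u,v]]],float),K,np.array([s['k1'],0,0,0.]))[0,0]
    d=s['W'][:3,:3]@np.array([p[0],-p[1],-1]); return s['W'][:3,3],d
def onz(s,u,v,z):
    o,d=ray(s,u,v); return o+d*(z-o[2])/d[2]
def proj(s,P):
    c=np.linalg.inv(s['W'])@np.append(P,1); x,y=c[0]/-c[2],-c[1]/-c[2]; k=1+s['k1']*(x*x+y*y)
    return s['fx']*x*k+s['cx'],s['fy']*y*k+s['cy']
E
python3 - <<'E'
from h import *
for n in('top','scene'):
    s=snap(n,n+'0.png'); print(n,s['fx'],s['k1'],s['W'].round(3).tolist())
st=ctrl.sense();print(st)
E
```

```text
top 374.4755481192576 -0.018467525741105256 [[-0.016, 0.995, -0.103, 0.449], [-1.0, -0.014, 0.02, -0.09], [0.019, 0.103, 0.994, 1.174], [0.0, 0.0, 0.0, 1.0]]
scene 424.5823845081359 -0.08460904244859346 [[0.631, 0.402, -0.664, -0.249], [-0.776, 0.307, -0.552, -0.791], [-0.018, 0.863, 0.505, 0.745], [0.0, 0.0, 0.0, 1.0]]
{'t': 0.1, 'q': array([ 1.11362899e+00,  1.31098310e-01,  1.48916901e+00, -2.10621856e-05,
        1.52298438e+00, -8.54228471e-02]), 'joint_velocities': array([ 0.00078107, -0.00221901, -0.0033735 ,  0.00145597, -0.00044007,
        0.00135411]), 'joint_torque': array([ 9.42319857e-04, -5.61350691e+01, -4.93091476e+01,  7.70708593e-02,
        2.91781663e-02, -6.46772901e-05]), 'ee_pos': array([0.21770239, 0.55852474, 0.19538555]), 'eef_rot': array([-5.80498148e-01, -3.08706236e+00,  2.51922787e-03]), 'ft_force': array([ 0.26769772,  0.36230251, -0.57016238]), 'torque': array([ 0.00963485,  0.00483088, -0.04699446]), 'grip_force': 0.0, 'opening': 0.09309648987189176}
```

View pics/top0.png

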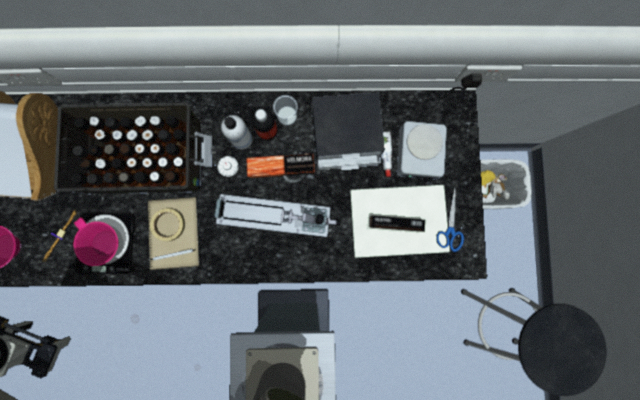

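View pics/scene0.png

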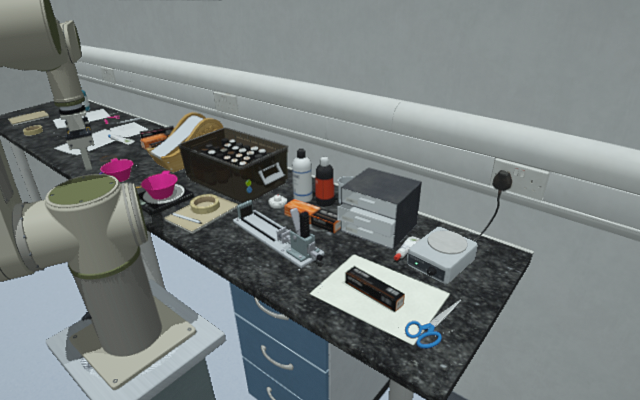

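Top view: clamp runs from (216,208) (jaw, left) to (333,222) (trigger, right); the black carton is at (397,222) on paper. I'll enlarge both for corner measurements.

```bash
python3 - <<'E'
import cv2
i=cv2.imread('pics/top0.png'); a=cv2.resize(i[180:250,205:345],None,fx=5.7,fy=5.7,interpolation=cv2.INTER_CUBIC); cv2.imwrite('pics/c1.png',a)
j=cv2.imread('pics/scene0.png'); b=cv2.resize(j[195:275,225:335],None,fx=7,fy=7,interpolation=cv2.INTER_CUBIC); cv2.imwrite('pics/c2.png',b)
from h import *
s=snap('top')
g=cv2.cvtColor(s['frame'],cv2.COLOR_RGB2GRAY)
m=(g[185:260,348:450]<70).astype('uint8')
n,l,st,c=cv2.connectedComponentsWithStats(m); print(st[1:])
k=max(range(1,n),key=lambda k:st[k,4]*(st[k,0]>2)*(st[k,1]>2)*(st[k,0]+st[k,2]<100))
cs,_=cv2.findContours((l==k).astype('uint8'),0,2); r=cv2.minAreaRect(cs[0]); box=cv2.boxPoints(r)+[348,185]; print(box)
for z in(0,.038):
  P=np.array([onz(s,*p,z)[:2] for p in box]);print(z,P.round(4).tolist(),P.mean(0),[np.linalg.norm(P[i]-P[i-1]).round(4) for i in range(4)])
E
```

```text
[[  0   0 102  75 850]
 [ 68   0   1   1   1]
 [ 70   0   1   1   1]
 [ 97   0   5  34 121]
 [ 22  31  55  15 539]
 [100  49   2  11  13]]
[[369.24324608 226.45946121]
 [370.16852379 214.8934803 ]
 [424.30207062 219.22416306]
 [423.37679291 230.79014587]]
0 [[0.4724, -0.2762], [0.5087, -0.2802], [0.4923, -0.4512], [0.456, -0.4466]] [ 0.48234902 -0.36355479] [np.float64(0.1713), np.float64(0.0364), np.float64(0.1718), np.float64(0.0366)]
0.038 [[0.4717, -0.2701], [0.5067, -0.274], [0.4909, -0.4395], [0.4558, -0.4351]] [ 0.48127427 -0.35469825] [np.float64(0.1657), np.float64(0.0353), np.float64(0.1662), np.float64(0.0354)]
```

View pics/c1.png

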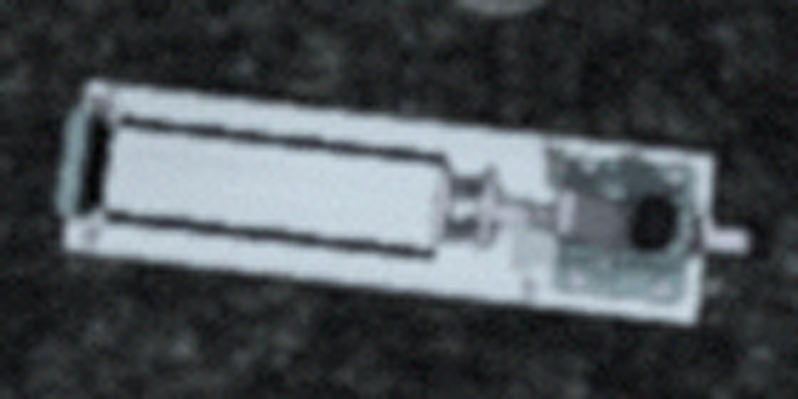

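The crop shows board corners at about (90,80), (715,152), (695,325), (62,252), the rails as dark lines, and the handle top at (655,222).

```bash
python3 - <<'E'
from h import *
s=snap('top')
f=lambda u,v:(u/5.7+205-.4,v/5.7+180-.4)
B=np.array([onz(s,*f(*p),.012)[:2] for p in[(90,80),(715,152),(695,325),(62,252)]])
print(B.round(4),[np.linalg.norm(B[i]-B[i-1]).round(4) for i in range(4)],B.mean(0))
ax=(B[0]+B[3]-B[1]-B[2]);ax/=np.linalg.norm(ax);print('ax',ax,'yaw',np.degrees(np.arctan2(ax[1],ax[0])))
r=np.array([onz(s,*f(*p),.022)[:2] for p in[(120,120),(445,158),(435,252),(105,215)]]);print('rails',r.round(4),r.mean(0), np.linalg.norm(r[0]-r[1]))
h=onz(s,*f(655,222),.152);print('handle top',h)
m=r.mean(0)
for nm,p in [('jawface',onz(s,*f(100,160),.05)[:2]),('handle',h[:2]),('board c',B.mean(0)),('rails',m)]: print(nm,(p-B.mean(0))@ax,(p-B.mean(0))@[-ax[1],ax[0]])
st=ctrl.sense();M=R.from_rotvec(st['eef_rot']).as_matrix();print(M.round(3))
w=snap('wrist');print(w['W'].round(3))
print('cam in tool',(M.T@(w['W'][:3,3]-st['ee_pos'])).round(3))
E
```

```text
[[ 0.5813  0.1869]
 [ 0.5368 -0.1537]
 [ 0.443  -0.141 ]
 [ 0.4878  0.2011]] [np.float64(0.0946), np.float64(0.3435), np.float64(0.0947), np.float64(0.345)] [0.51223841 0.02331399]
ax [0.12953213 0.99157522] yaw 82.55744310849579
rails [[ 0.5582  0.1681]
 [ 0.535  -0.0071]
 [ 0.4844 -0.0014]
 [ 0.507   0.1757]] [0.52113742 0.08383087] 0.17675430349830476
handle top [ 0.49311891 -0.11660897  0.152     ]
jawface 0.1504762348413735 -0.0028260647255489236
handle -0.14122073068415716 0.0008339000879070953
board c 0.0 0.0
rails 0.06115974019831764 -0.0009851549994860324
[[-0.932  0.363 -0.   ]
 [ 0.363  0.932 -0.001]
 [ 0.    -0.001 -1.   ]]
[[ 0.363 -0.896 -0.257  0.146]
 [ 0.932  0.349  0.101  0.587]
 [-0.001 -0.276  0.961  0.385]
 [ 0.     0.     0.     1.   ]]
cam in tool [ 0.077  0.001 -0.189]
```

>>> servo_tool:
  steps:
    - [[0,0,0],[0,0,0.145]]
    - [[0,0,0],[0,0,0.145]]
    - [[0,0,0],[0,0,0.145]]
    - [[0,0,0],[0,0,0.145]]
    - [[0,0,0],[0,0,0.145]]

```text
t: 0.75
ee_pos: [0.2179, 0.5589, 0.1961]
eef_rot: [1.646, 2.676, -0.001]
ft_force: [0.1, 0.3, -0.3]
opening: 0.093
grip_force: 0.0
```

>>> servo_tool:
  steps:
    - [[0,0,0],[0,0,0.145]]
    - [[0,0,0],[0,0,0.145]]
    - [[0,0,0],[0,0,0.145]]
    - [[0,0,0],[0,0,0.14]]
    - [[0,0,0],[0,0,0.14]]

```text
t: 1.25
ee_pos: [0.2179, 0.5589, 0.1961]
eef_rot: [2.478, 1.931, -0.0]
ft_force: [-0.4, 0.1, 0.3]
opening: 0.0929
grip_force: 0.0
```

>>> servo_tool:
  steps:
    - [[0,0,0],[0,0,-0.148]]
    - [[-44,18,0],[0,0,0]]
    - [[-44,18,0],[0,0,0]]
    - [[-44,18,0],[0,0,0]]
    - [[-44,18,0],[0,0,0]]

```text
t: 1.75
ee_pos: [0.2733, 0.3754, 0.196]
eef_rot: [2.321, 2.117, -0.0]
ft_force: [1.3, -0.3, 0.4]
opening: 0.0929
grip_force: 0.0
```

>>> servo_tool:
  steps:
    - [[-44,18,0],[0,0,0]]
    - [[-44,18,0],[0,0,0]]
    - [[-44,18,0],[0,0,0]]
    - [[-44,18,0],[0,0,0]]
    - [[-44,18,0],[0,0,0]]

```text
t: 2.25
ee_pos: [0.3426, 0.148, 0.1965]
eef_rot: [2.321, 2.116, 0.001]
ft_force: [0.6, 0.2, 0.2]
opening: 0.0929
grip_force: 0.0
```

>>> servo_tool:
  steps:
    - [[-44,18,0],[0,0,0]]
    - [[-44,18,0],[0,0,0]]
    - [[-44,18,0],[0,0,0]]
    - [[-44,18,0],[0,0,0]]
    - [[-44,18,0],[0,0,0]]

```text
t: 2.75
ee_pos: [0.4119, -0.0799, 0.1966]
eef_rot: [2.322, 2.115, 0.001]
ft_force: [1.7, -0.2, -0.3]
opening: 0.0929
grip_force: 0.0
```

>>> servo_tool:
  steps:
    - [[-44,17,0],[0,0,0]]
    - [[-44,17,0],[0,0,0]]
    - [[-44,17,0],[0,0,0]]
    - [[-44,17,0],[0,0,0]]
    - [[-40,17,0],[0,0,0]]

```text
t: 3.25
ee_pos: [0.4763, -0.303, 0.1961]
eef_rot: [2.323, 2.115, -0.0]
ft_force: [0.6, 1.6, 1.0]
opening: 0.093
grip_force: 0.0
```

>>> servo_tool:
  steps:
    - [[0,0,0],[0,0,0]]

```text
t: 3.35
ee_pos: [0.476, -0.305, 0.1945]
eef_rot: [-2.325, -2.11, 0.002]
ft_force: [-0.6, 1.1, 0.0]
opening: 0.0931
grip_force: 0.0
```

```bash
python3 - <<'E'
from h import *
s=snap('wrist','w1.png'); st=ctrl.sense()
f=s['frame'].astype(int)
# predicted carton outline from top view
for p in [(.4717,-.2701),(.5067,-.274),(.4909,-.4395),(.4558,-.4351)]: print(np.round(proj(s,(*p,.038)),1))
E
```

```text
[314.1 152. ]
[344.  152.5]
[341.4 277.4]
[314.9 276.7]
```

View pics/w1.png

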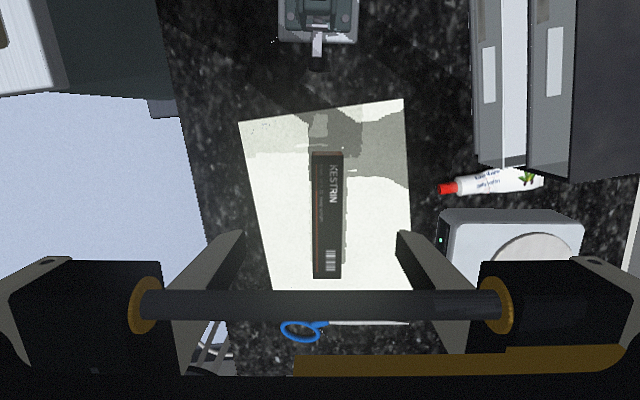

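The carton is at (311–343, 153–278), as predicted. I'll descend.

>>> servo_tool:
  steps:
    - [[-48,8,0],[0,0,0]]
    - [[0,0,45],[0,0,0]]
    - [[0,0,45],[0,0,0]]
    - [[0,0,35],[0,0,0]]
    - [[0,0,0],[0,0,0]]

```text
t: 3.9
ee_pos: [0.4761, -0.345, 0.0653]
eef_rot: [-2.314, -2.109, 0.002]
ft_force: [-1.5, 0.4, -0.7]
opening: 0.093
grip_force: 0.0
```

```bash
python3 - <<'E'
from h import *
s=snap('wrist','w2.png')
E
```

```text
(no output)
```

View pics/w2.png

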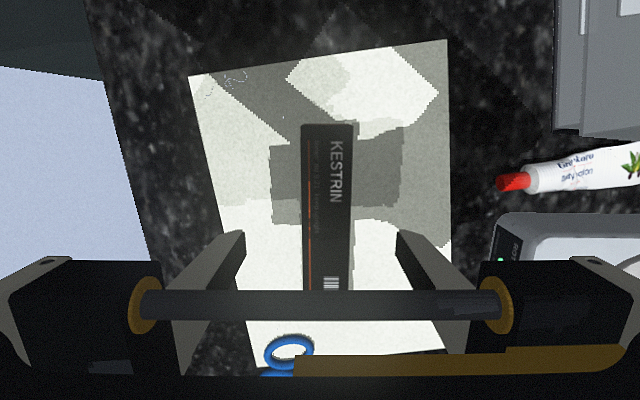

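Carton in the middle of the fingers, about 4 mm to the right (top centre at 327 against finger middle 321).

>>> servo_tool:
  steps:
    - [[-8,4,24],[0,0,0]]
    - [[0,0,24],[0,0,0]]
    - [[0,0,0],[0,0,0]]

```text
t: 4.25
ee_pos: [0.4827, -0.3567, 0.0233]
eef_rot: [-2.321, -2.115, 0.0]
ft_force: [-0.5, 0.2, 0.1]
opening: 0.0928
grip_force: 0.0
```

>>> servo_tool:
  steps:
    - [[0,0,0],[0,0,0]]
    - [[0,0,0],[0,0,0]]
    - [[0,0,0],[0,0,0]]
    - [[0,0,0],[0,0,0]]
    - [[0,0,0],[0,0,0]]
  grip: -0.4
  force: 15

```text
t: 4.75
ee_pos: [0.4833, -0.3578, 0.0241]
eef_rot: [2.322, 2.115, 0.0]
ft_force: [-0.1, -0.4, -0.1]
opening: 0.0576
grip_force: 0.0
```

>>> servo_tool:
  steps:
    - [[0,0,6],[0,0,0]]
    - [[0,0,0],[0,0,0]]
    - [[0,0,0],[0,0,0]]
    - [[0,0,0],[0,0,0]]
    - [[0,0,0],[0,0,0]]

```text
t: 5.25
ee_pos: [0.483, -0.3576, 0.0174]
eef_rot: [2.322, 2.116, -0.0]
ft_force: [1.0, -0.6, 0.1]
opening: 0.0285
grip_force: 0.0
```

```bash
python3 - <<'E'
from h import *
s=snap('wrist'); t=snap('scene'); st=ctrl.sense();print(st['opening'],st['grip_force'])
a=cv2.resize(t['frame'][230:360,300:480],(800,578),interpolation=cv2.INTER_CUBIC)
b=s['frame'][100:400]
cv2.imwrite('pics/c3.png',cv2.cvtColor(np.vstack([cv2.resize(a,(416,300)),cv2.resize(b,(416,195))]),cv2.COLOR_RGB2BGR))
E
```

```text
0.027987798179305155 0.0
```

View pics/c3.png

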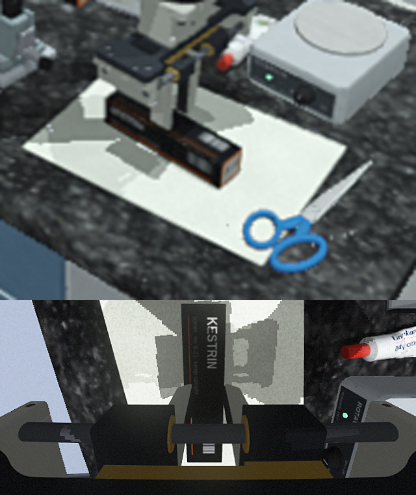

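>>> servo_tool:
  steps:
    - [[0,0,0],[0,0,0]]
    - [[0,0,0],[0,0,0]]
  grip: -0.45

```text
t: 5.55
ee_pos: [0.483, -0.3576, 0.0174]
eef_rot: [2.322, 2.116, -0.0]
ft_force: [0.2, -0.2, -0.2]
opening: 0.0257
grip_force: 0.0
```

```bash
python3 - <<'E'
from h import *
s=snap('wrist'); t=snap('scene')
a=cv2.resize(t['frame'][260:315,335:415],(480,330),interpolation=cv2.INTER_CUBIC)
b=cv2.resize(s['frame'][100:400,200:440],(320,400))
c=np.zeros((400,800,3),'uint8');c[:330,:480]=a;c[:,480:]=b
cv2.imwrite('pics/c4.png',cv2.cvtColor(c,cv2.COLOR_RGB2BGR))
st=ctrl.sense();print('tcp in wrist',proj(s,st['ee_pos']),'tcp scene',proj(t,st['ee_pos']))
E
```

```text
tcp in wrist (np.float64(320.22861565654733), np.float64(229.89031454432632)) tcp scene (np.float64(374.000354854818), np.float64(287.38174637529414))
```

View pics/c4.png

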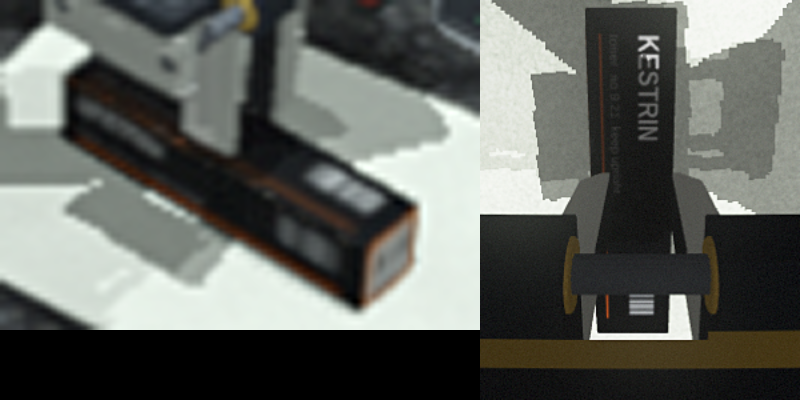

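```bash
python3 - <<'E'
from h import *
t=snap('scene');s=snap('wrist');st=ctrl.sense();M=R.from_rotvec(st['eef_rot']).as_matrix();e=st['ee_pos']
print(st['q'],st['grip_force'],st['opening'])
for z in(.0174,.038,.05):
  for sg in(-1,1):
    for d in(.013,.0305):
      P=[e+M[:,1]*sg*d+M[:,0]*w for w in(-.0075,.0075)]
      for p in P:p[2]=z
      print(z,sg,d,[((np.array(proj(t,p))-[335,260])*6).round().tolist() for p in P],[((np.array(proj(s,p))-[200,100])*4/3).round().tolist() for p in P])
print('carton top corners scene',[((np.array(proj(t,(*p,z)))-[335,260])*6).round().tolist() for z in(0,.038) for p in [(.4717,-.2701),(.5067,-.274),(.4909,-.4395),(.4558,-.4351)]])
E
```

```text
[-7.22574323e-01  2.85168728e-01  1.65082303e+00 -8.67596260e-06
  1.20559976e+00 -6.29568736e-01] 0.0 0.025683920111854937
0.0174 -1 0.013 [[229.0, 187.0], [201.0, 171.0]] [[136.0, 186.0], [135.0, 160.0]]
0.0174 -1 0.0305 [[203.0, 207.0], [175.0, 191.0]] [[102.0, 186.0], [101.0, 160.0]]
0.0174 1 0.013 [[266.0, 158.0], [239.0, 142.0]] [[185.0, 186.0], [186.0, 160.0]]
0.0174 1 0.0305 [[291.0, 138.0], [264.0, 123.0]] [[218.0, 186.0], [219.0, 160.0]]
0.038 -1 0.013 [[231.0, 150.0], [203.0, 134.0]] [[133.0, 204.0], [132.0, 175.0]]
0.038 -1 0.0305 [[205.0, 170.0], [177.0, 154.0]] [[96.0, 204.0], [95.0, 175.0]]
0.038 1 0.013 [[269.0, 121.0], [241.0, 105.0]] [[188.0, 204.0], [188.0, 175.0]]
0.038 1 0.0305 [[294.0, 101.0], [266.0, 86.0]] [[224.0, 204.0], [226.0, 175.0]]
0.05 -1 0.013 [[233.0, 128.0], [205.0, 112.0]] [[131.0, 217.0], [130.0, 186.0]]
0.05 -1 0.0305 [[206.0, 148.0], [178.0, 132.0]] [[92.0, 217.0], [90.0, 186.0]]
0.05 1 0.013 [[271.0, 99.0], [243.0, 84.0]] [[189.0, 217.0], [190.0, 186.0]]
0.05 1 0.0305 [[296.0, 80.0], [268.0, 65.0]] [[229.0, 217.0], [230.0, 186.0]]
carton top corners scene [[54.0, 128.0], [107.0, 93.0], [406.0, 265.0], [354.0, 307.0], [55.0, 62.0], [109.0, 27.0], [414.0, 196.0], [361.0, 238.0]]
```

The pictures show the finger ends at about z = 0.038, 20 mm above the reported TCP, so they are hovering just over the carton top. I'll open, go lower with a force check, then close.

>>> servo_tool:
  steps:
    - [[0,0,0],[0,0,0]]
    - [[0,0,0],[0,0,0]]
    - [[0,0,0],[0,0,0]]
    - [[0,0,0],[0,0,0]]
    - [[0,0,0],[0,0,0]]
  grip: 0.4

```text
t: 6.25
ee_pos: [0.483, -0.3576, 0.0173]
eef_rot: [-2.322, -2.116, 0.0]
ft_force: [-0.3, -0.6, 0.6]
opening: 0.0611
grip_force: 0.0
```

>>> servo_tool:
  steps:
    - [[0,0,6],[0,0,0]]
    - [[0,0,6],[0,0,0]]
    - [[0,0,0],[0,0,0]]

```text
t: 6.55
ee_pos: [0.4821, -0.3567, 0.0037]
eef_rot: [-2.321, -2.114, 0.0]
ft_force: [-0.8, -0.0, 0.6]
opening: 0.065
grip_force: 0.0
```

>>> servo_tool:
  steps:
    - [[0,0,4],[0,0,0]]
    - [[0,0,3],[0,0,0]]
    - [[0,0,0],[0,0,0]]

```text
t: 6.85
ee_pos: [0.4827, -0.3572, -0.0023]
eef_rot: [-2.322, -2.115, 0.0]
ft_force: [-0.1, 0.6, -0.1]
opening: 0.065
grip_force: 0.0
```

>>> servo_tool:
  steps:
    - [[0,0,0],[0,0,0]]
    - [[0,0,0],[0,0,0]]
    - [[0,0,0],[0,0,0]]
    - [[0,0,0],[0,0,0]]
    - [[0,0,0],[0,0,0]]
  grip: -0.6
  force: 15

```text
t: 7.35
ee_pos: [0.483, -0.3577, -0.0015]
eef_rot: [2.322, 2.116, -0.0]
ft_force: [-0.4, -0.8, 1.6]
opening: 0.0384
grip_force: 15.0
```

>>> servo_tool:
  steps:
    - [[0,0,-20],[0,0,0]]
    - [[0,0,-45],[0,0,0]]
    - [[0,0,-45],[0,0,0]]
    - [[0,0,-45],[0,0,0]]
    - [[0,-20,-45],[0,0,0.037]]

```text
t: 7.85
ee_pos: [0.4639, -0.3553, 0.2]
eef_rot: [2.36, 2.073, 0.001]
ft_force: [0.5, -0.8, -1.2]
opening: 0.0382
grip_force: 15.0
```

>>> servo_tool:
  steps:
    - [[25,0,0],[0,0,0]]
    - [[45,0,0],[0,0,0]]
    - [[45,0,0],[0,0,0]]
    - [[45,0,0],[0,0,0]]
    - [[45,0,0],[0,0,0]]

```text
t: 8.35
ee_pos: [0.4895, -0.1508, 0.1984]
eef_rot: [2.361, 2.072, 0.0]
ft_force: [0.8, -0.3, -0.8]
opening: 0.0378
grip_force: 15.0
```

>>> servo_tool:
  steps:
    - [[45,0,0],[0,0,0]]
    - [[45,0,0],[0,0,0]]
    - [[45,0,0],[0,0,0]]
    - [[45,0,0],[0,0,0]]
    - [[30,0,0],[0,0,0]]

```text
t: 8.85
ee_pos: [0.5167, 0.0588, 0.1984]
eef_rot: [-2.359, -2.074, -0.001]
ft_force: [1.5, 0.0, -0.9]
opening: 0.0379
grip_force: 15.0
```

>>> servo_tool:
  steps:
    - [[0,0,0],[0,0,0]]
    - [[0,0,0],[0,0,0]]

```text
t: 9.05
ee_pos: [0.5167, 0.0562, 0.1981]
eef_rot: [2.359, 2.075, -0.001]
ft_force: [1.0, -0.6, -1.3]
opening: 0.0376
grip_force: 15.0
```

```bash
python3 - <<'E'
from h import *
s=snap('wrist')
O=np.array([.519,.076]);a=np.radians(82.56);ax=np.array([np.cos(a),np.sin(a)]);ay=np.array([-ax[1],ax[0]])
im=cv2.cvtColor(s['frame'],cv2.COLOR_RGB2BGR)
def L(p,q,z,c):
  A,B=[tuple(np.round(np.array(proj(s,(*(O+ax*x+ay*y),z)))).astype(int).tolist()) for x,y in(p,q)];print(p,q,A,B);cv2.line(im,A,B,c,1)
for y in(-.023,.023): L((-.082,y),(.098,y),.022,(0,0,255))
L((.1,-.03),(.1,.03),.06,(0,255,0))
for y in(-.046,.046): L((-.226,y),(.12,y),.012,(255,0,255))
cv2.imwrite('pics/w5.png',im)
E
```

```text
(-0.082, -0.023) (0.098, -0.023) (337, 223) (340, 78)
(-0.082, 0.023) (0.098, 0.023) (303, 223) (301, 78)
(0.1, -0.03) (0.1, 0.03) (349, 72) (292, 72)
(-0.226, -0.046) (0.12, -0.046) (350, 310) (359, 59)
(-0.226, 0.046) (0.12, 0.046) (289, 310) (281, 59)
```

View pics/w5.png

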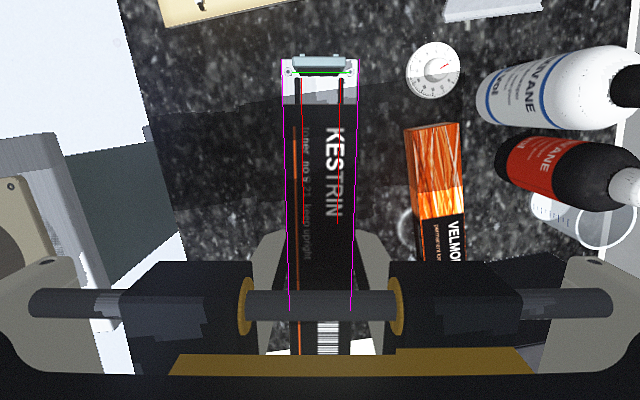

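```bash
python3 - <<'E'
from h import *
s=snap('top')
O=np.array([.519,.076]);a=np.radians(82.56);ax=np.array([np.cos(a),np.sin(a)])
f=lambda u,v:(u/5.7+205-.4,v/5.7+180-.4)
for u in(440,465,490,550,715,748): print(u,[((onz(s,*f(u,160+u/8),z)[:2]-O)@ax).round(4) for z in(.012,.031,.048)])
E
```

```text
440 [np.float64(-0.0806), np.float64(-0.0822), np.float64(-0.0835)]
465 [np.float64(-0.0943), np.float64(-0.0956), np.float64(-0.0968)]
490 [np.float64(-0.108), np.float64(-0.1091), np.float64(-0.1101)]
550 [np.float64(-0.1409), np.float64(-0.1414), np.float64(-0.1419)]
715 [np.float64(-0.2313), np.float64(-0.2303), np.float64(-0.2295)]
748 [np.float64(-0.2494), np.float64(-0.2481), np.float64(-0.247)]
```

>>> servo_tool:
  steps:
    - [[20,0,0],[0,0,0]]
    - [[0,0,40],[0,0,0]]
    - [[0,0,40],[0,0,0]]
    - [[0,0,35],[0,0,0]]
    - [[0,0,0],[0,0,0]]

```text
t: 9.65
ee_pos: [0.5149, 0.074, 0.0777]
eef_rot: [-2.359, -2.066, 0.013]
ft_force: [-0.5, -0.1, -1.4]
opening: 0.038
grip_force: 15.0
```

>>> servo_tool:
  steps:
    - [[6,0,0],[0,0,0]]
    - [[0,0,0],[0,0,0]]
    - [[0,0,0],[0,0,0]]

```text
t: 9.95
ee_pos: [0.5223, 0.0816, 0.0861]
eef_rot: [2.359, 2.071, 0.005]
ft_force: [-0.7, -0.1, -0.6]
opening: 0.038
grip_force: 15.0
```

```bash
python3 - <<'E'
from h import *
s=snap('wrist');st=ctrl.sense();e=st['ee_pos'];print(e,st['eef_rot'])
O=np.array([.519,.076]);a=np.radians(82.56);ax=np.array([np.cos(a),np.sin(a)]);ay=np.array([-ax[1],ax[0]])
print('tcp in clamp',(e[:2]-O)@ax,(e[:2]-O)@ay)
im=cv2.cvtColor(s['frame'],cv2.COLOR_RGB2BGR)
def L(p,q,z,c):
  A,B=[tuple(np.round(np.array(proj(s,(*(O+ax*x+ay*y),z)))).astype(int).tolist()) for x,y in(p,q)];print(p,q,A,B);cv2.line(im,A,B,c,1)
for y in(-.023,.023,.029,-.029): L((.04,y),(.098,y),.022,(0,0,255))
L((.1,-.03),(.1,.03),.06,(0,255,0))
cv2.imwrite('pics/w6.png',cv2.resize(im[0:240,220:420],None,fx=2.5,fy=2.5))
E
```

```text
[0.52198213 0.08163414 0.08573681] [2.35919841 2.07091685 0.00468423]
tcp in clamp 0.0059728555653664585 -0.002227469641768748
(0.04, -0.023) (0.098, -0.023) (343, 166) (345, 96)
(0.04, 0.023) (0.098, 0.023) (291, 166) (289, 96)
(0.04, 0.029) (0.098, 0.029) (284, 166) (282, 96)
(0.04, -0.029) (0.098, -0.029) (350, 166) (352, 96)
(0.1, -0.03) (0.1, 0.03) (360, 90) (273, 90)
```

View pics/w6.png

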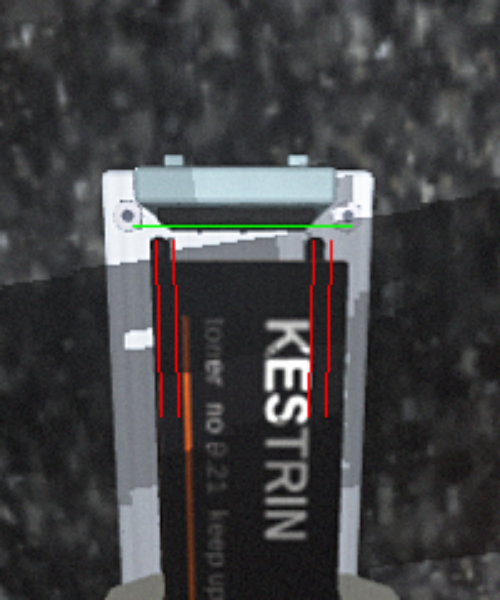

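Rails actually at 150–172 and 307–325, about 5 crop px left of the prediction. So I shift 4 mm along -tool y. The jaw face agrees.

```bash
python3 - <<'E'
from h import *
s=snap('wrist');st=ctrl.sense();e=st['ee_pos'];print(e)
ax=R.from_rotvec(st['eef_rot']).as_matrix()[:,0]
p=onz(s,321.4,104.8,e[2]+.0015+.038); print('far end along tool x from tcp',(p-e)@ax)
E
```

```text
[0.52162604 0.08161377 0.08528126]
far end along tool x from tcp 0.08191429360115338
```

>>> servo_tool:
  steps:
    - [[0,-4,0],[0,0,0]]
    - [[0,0,30],[0,0,0]]
    - [[0,0,20],[0,0,0]]
    - [[0,0,5],[0,0,0]]
    - [[0,0,0],[0,0,0]]

```text
t: 10.55
ee_pos: [0.5153, 0.0821, 0.0278]
eef_rot: [-2.36, -2.072, 0.002]
ft_force: [0.7, 0.2, -1.7]
opening: 0.0376
grip_force: 15.0
```

>>> servo_tool:
  steps:
    - [[0,0,0],[0,0,0]]

```text
t: 10.65
ee_pos: [0.517, 0.0822, 0.0295]
eef_rot: [2.36, 2.072, 0.002]
ft_force: [0.2, 0.6, 0.3]
opening: 0.0377
grip_force: 15.0
```

>>> servo_tool:
  steps:
    - [[0,0.5,6],[0,0,0]]
    - [[0,0,5],[0,0,0]]
    - [[0,0,0],[0,0,0]]

```text
t: 10.95
ee_pos: [0.5163, 0.082, 0.0167]
eef_rot: [-2.361, -2.072, 0.001]
ft_force: [-0.3, -0.0, -0.5]
opening: 0.0379
grip_force: 15.0
```

>>> servo_tool:
  steps:
    - [[0,0,4],[0,0,0]]
    - [[0,0,3],[0,0,0]]
    - [[0,0,0],[0,0,0]]

```text
t: 11.25
ee_pos: [0.5168, 0.082, 0.0102]
eef_rot: [-2.361, -2.072, 0.0]
ft_force: [-0.1, 0.3, -1.0]
opening: 0.0379
grip_force: 15.0
```

>>> servo_tool:
  steps:
    - [[0,0,1.5],[0,0,0]]
    - [[0,0,0],[0,0,0]]

```text
t: 11.45
ee_pos: [0.5169, 0.0821, 0.0101]
eef_rot: [-2.361, -2.073, 0.0]
ft_force: [-6.5, -0.3, 13.4]
opening: 0.0378
grip_force: 15.0
```

>>> servo_tool:
  steps:
    - [[0,0,0],[0,0,0]]
    - [[0,0,0],[0,0,0]]
    - [[0,0,0],[0,0,0]]
    - [[0,0,0],[0,0,0]]
  grip: 0.5

```text
t: 11.85
ee_pos: [0.5166, 0.082, 0.0086]
eef_rot: [-2.361, -2.072, 0.0]
ft_force: [-0.8, -1.0, -0.2]
opening: 0.0654
grip_force: 0.0
```

>>> servo_tool:
  steps:
    - [[0,0,-30],[0,0,0]]
    - [[0,0,-45],[0,0,0]]
    - [[0,0,-45],[0,0,0]]
    - [[0,0,-45],[0,0,0]]
    - [[0,0,-15],[0,0,0]]
  grip: 1

```text
t: 12.35
ee_pos: [0.5194, 0.0822, 0.1947]
eef_rot: [2.357, 2.069, 0.01]
ft_force: [1.1, -1.1, 0.1]
opening: 0.093
grip_force: 0.0
```

>>> servo_tool:
  steps:
    - [[-20,0,0],[0,0,0]]
    - [[-45,0,0],[0,0,0]]
    - [[-45,0,0],[0,0,0]]
    - [[0,0,0],[0,0,0]]

```text
t: 12.75
ee_pos: [0.5016, -0.0314, 0.188]
eef_rot: [2.365, 2.067, -0.003]
ft_force: [-0.2, 0.0, -0.7]
opening: 0.0926
grip_force: 0.0
```

```bash
cat >> h.py <<'E'
O=np.array([.5173,.0762]);_a=np.radians(82.56);AX=np.array([np.cos(_a),np.sin(_a)]);AY=np.array([-AX[1],AX[0]])
def cl(x,y,z): return np.array([*(O+AX*x+AY*y),z])
def prof(s,xs,y,z):
    g=cv2.GaussianBlur(cv2.cvtColor(s['frame'],cv2.COLOR_RGB2GRAY),(3,3),0)
    out=[]
    for x in xs:
        u,v=proj(s,cl(x,y,z)); out.append(int(g[int(round(v)),int(round(u))]) if 0<=u<639.4 and 0<=v<399.4 else -1)
    return out
E
python3 - <<'E'
from h import *
s=snap('wrist','w7.png');st=ctrl.sense();e=st['ee_pos'];print(e)
xs=np.arange(-.14,.11,.002)
print(list(zip((xs*1000).round().astype(int).tolist(),prof(s,xs,0,.05))))
ys=np.arange(-.05,.051,.002);g=cv2.cvtColor(s['frame'],cv2.COLOR_RGB2GRAY)
for x in(-.06,0,.06):
  r=[]
  for y in ys:
    u,v=proj(s,cl(x,y,.05)); r.append(int(g[int(round(v)),int(round(u))]) if 0<=u<639 and 0<=v<399 else -1)
  print(x,r)
t=snap('top')
print(prof(t,xs,0,.05))
print(proj(s,cl(-.195,0,.152)),proj(s,cl(-.151,0,.126)))
E
```

```text
[ 0.50188807 -0.02918958  0.18801437]
[(-140, 195), (-138, 188), (-136, 197), (-134, 206), (-132, 195), (-130, 212), (-128, 197), (-126, 214), (-124, 215), (-122, 201), (-120, 240), (-118, 242), (-116, 214), (-114, 150), (-112, 154), (-110, 154), (-108, 149), (-106, 153), (-104, 147), (-102, 104), (-100, 100), (-98, 100), (-96, 119), (-94, 131), (-92, 132), (-90, 141), (-88, 171), (-86, 162), (-84, 137), (-82, 153), (-80, 113), (-78, 63), (-76, 47), (-74, 43), (-72, 43), (-70, 44), (-68, 42), (-66, 45), (-64, 108), (-62, 117), (-60, 116), (-58, 120), (-56, 98), (-54, 84), (-52, 126), (-50, 87), (-48, 90), (-46, 139), (-44, 175), (-42, 207), (-40, 166), (-38, 133), (-36, 171), (-34, 93), (-32, 40), (-30, 38), (-28, 41), (-26, 41), (-24, 41), (-22, 41), (-20, 41), (-18, 39), (-16, 38), (-14, 39), (-12, 38), (-10, 35), (-8, 34), (-6, 34), (-4, 37), (-2, 35), (0, 35), (2, 36), (4, 33), (6, 35), (8, 37), (10, 37), (12, 36), (14, 37), (16, 39), (18, 43), (20, 43), (22, 44), (24, 43), (26, 44), (28, 43), (30, 43), (32, 65), (34, 58), (36, 44), (38, 43), (40, 42), (42, 42), (44, 43), (46, 47
[... 1050 characters left out ...]
123, 145, 157, 157, 158, 158, 158, 157, 157, 157, 157, 157, 157, 156, 156, 158, 158, 158, 158, 158, 157, 157, 157, 157, 157, 157, 156, 156, 158, 158, 158, 158, 158, 158, 158, 158, 158, 158, 158, 158, 156, 157, 157, 157, 157, 157, 157, 157, 157, 157, 156, 156, 154, 154, 156, 157, 157, 157, 156, 156, 156, 156, 156, 157, 156, 156, 154, 156, 156, 157, 157, 157, 157, 157, 157, 155, 154, 154, 154, 154, 156, 155, 156, 156, 155, 145, 145, 118, 85, 85, 67, 75, 75, 115, 150, 150, 168, 171, 171, 168, 152, 152, 126, 119, 119, 142, 166, 166, 170, 161, 161, 132, 95, 95, 86, 108]
(np.float64(322.6087235416393), np.float64(303.70424244576213)) (np.float64(322.34327223525327), np.float64(246.38648507709627))
```

>>> servo_tool:
  steps:
    - [[0,0,0],[0,0,-0.145]]
    - [[0,0,0],[0,0,-0.145]]
    - [[0,0,0],[0,0,-0.145]]
    - [[0,0,0],[0,0,-0.145]]
    - [[0,0,0],[0,0,-0.145]]

```text
t: 13.35
ee_pos: [0.5025, -0.0253, 0.1883]
eef_rot: [-1.461, -2.78, -0.0]
ft_force: [0.1, 0.1, -0.0]
opening: 0.093
grip_force: 0.0
```

>>> servo_tool:
  steps:
    - [[0,0,0],[0,0,-0.145]]
    - [[0,0,0],[0,0,-0.145]]
    - [[0,0,0],[0,0,-0.145]]
    - [[0,0,0],[0,0,-0.145]]
    - [[0,0,0],[0,0,-0.145]]

```text
t: 13.85
ee_pos: [0.5025, -0.0253, 0.1883]
eef_rot: [-0.381, -3.118, -0.001]
ft_force: [0.6, 0.6, -0.2]
opening: 0.0928
grip_force: 0.0
```

>>> servo_tool:
  steps:
    - [[0,0,0],[0,0,-0.12]]
    - [[0,-25,0],[0,0,0]]
    - [[0,-25,0],[0,0,0]]
    - [[0,-25,0],[0,0,0]]
    - [[0,0,0],[0,0,0]]

```text
t: 14.35
ee_pos: [0.4926, -0.1021, 0.1883]
eef_rot: [-0.206, -3.134, 0.0]
ft_force: [-0.1, -0.1, -0.5]
opening: 0.0931
grip_force: 0.0
```

>>> servo_tool:
  steps:
    - [[0,0,0],[0,0,0]]

```text
t: 14.45
ee_pos: [0.4928, -0.1003, 0.1884]
eef_rot: [-0.205, -3.134, -0.001]
ft_force: [0.1, 0.6, -0.5]
opening: 0.093
grip_force: 0.0
```

```bash
python3 - <<'E'
from h import *
st=ctrl.sense();e=st['ee_pos'];M=R.from_rotvec(st['eef_rot']).as_matrix();print(e,st['q'])
print('yaw x',np.degrees(np.arctan2(M[1,0],M[0,0])),'tcp clamp',(e[:2]-O)@AX,(e[:2]-O)@AY)
s=snap('wrist','w8.png')
for p in[(-.205,0,.152),(-.185,0,.152),(-.195,.013,.152),(-.195,-.013,.152),(-.143,0,.145),(-.143,.012,.145),(-.143,-.012,.145)]: print(p,np.round(proj(s,cl(*p)),1))
# dark mask around the handle
g=cv2.cvtColor(s['frame'],cv2.COLOR_RGB2GRAY)
for n in('top',):
  t=snap(n)
  for p in[(-.205,.013,.152),(-.185,-.013,.152),(-.143,0,.145)]: print(n,p,np.round(proj(t,cl(*p)),1))
E
```

```text
[ 0.49283069 -0.10030705  0.18839859] [-3.03334580e-01 -1.30106177e-01  1.76318432e+00  7.09245049e-04
  1.50929776e+00 -1.74342433e+00]
yaw x 172.50856695418335 tcp clamp -0.17818952087205472 0.0014077752119137082
(-0.205, 0, 0.152) [286.5 213.8]
(-0.185, 0, 0.152) [311.  213.8]
(-0.195, 0.013, 0.152) [298.4 198.5]
(-0.195, -0.013, 0.152) [299.1 228.7]
(-0.143, 0, 0.145) [361.4 211. ]
(-0.143, 0.012, 0.145) [361.9 197.3]
(-0.143, -0.012, 0.145) [360.8 224.4]
top (-0.205, 0.013, 0.152) [322.8 224.1]
top (-0.185, -0.013, 0.152) [316.6 213.8]
top (-0.143, 0, 0.145) [300.8 216.9]
```

```bash
python3 - <<'E'
from h import *
s=snap('wrist');im=cv2.cvtColor(s['frame'],cv2.COLOR_RGB2BGR)
for p in[(-.205,.013,.152),(-.205,-.013,.152),(-.185,-.013,.152),(-.185,.013,.152),(-.143,.012,.145),(-.143,-.012,.145),(-.096,.018,.048),(-.096,-.018,.048),(-.078,.019,.05),(-.078,-.019,.05)]:
    cv2.circle(im,tuple(np.round(proj(s,cl(*p))).astype(int).tolist()),1,(0,0,255),-1)
a=cv2.resize(im[140:340,160:560],(800,400),interpolation=cv2.INTER_CUBIC)
t=snap('scene');b=cv2.resize(cv2.cvtColor(t['frame'],cv2.COLOR_RGB2BGR)[195:270,215:365],(400,200),interpolation=cv2.INTER_CUBIC)
c=np.zeros((600,800,3),'uint8');c[:400]=a;c[400:,:400]=b
u=snap('top');c[400:,400:]=cv2.resize(cv2.cvtColor(u['frame'],cv2.COLOR_RGB2BGR)[190:250,215:335],(400,200),interpolation=cv2.INTER_CUBIC)
cv2.imwrite('pics/c9.png',c)
E
```

```text
(no output)
```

View pics/c9.png

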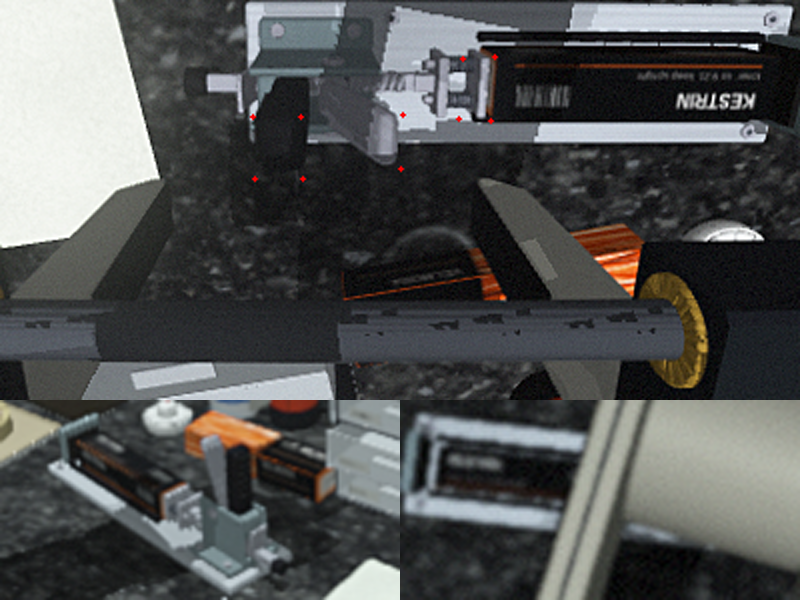

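The picture shows the trigger tip at (398,110–165) and the handle at (250–310) in the crop, both as predicted. The plate face (488) almost touches the carton end (493), so the bar is already about 14 mm out. The carton sits in the trough. I'll descend around the handle and trigger.

>>> servo_tool:
  steps:
    - [[0,-4,20],[0,0,0]]
    - [[0,0,25],[0,0,0]]
    - [[0,0,25],[0,0,0]]
    - [[0,0,20],[0,0,0]]
    - [[0,0,10],[0,0,0]]

```text
t: 15.2
ee_pos: [0.491, -0.1044, 0.0867]
eef_rot: [-0.204, -3.132, -0.001]
ft_force: [-0.8, 0.5, -0.5]
opening: 0.0929
grip_force: 0.0
```

>>> servo_tool:
  steps:
    - [[0,0,0],[0,0,0]]
    - [[0,0,0],[0,0,0]]

```text
t: 15.4
ee_pos: [0.4927, -0.1053, 0.0897]
eef_rot: [0.205, 3.134, -0.0]
ft_force: [0.3, 0.4, 1.3]
opening: 0.0927
grip_force: 0.0
```

```bash
cat >> h.py <<'E'
def look(name):
    s=snap('wrist',name);st=ctrl.sense();e=st['ee_pos']
    print('tcp clamp',((e[:2]-O)@AX*1e3).round(1),((e[:2]-O)@AY*1e3).round(1),e[2].round(4),'F',st['ft_force'].round(1),'open',st['opening'])
    xs=np.arange(-.14,-.04,.001)
    for y in(0,.008,.014): print(y,list(map(lambda v:v,prof(s,xs,y,.045))))
E
python3 -c "
from h import *
look('t0.png')"
```

```text
tcp clamp -183.3 0.4 0.0902 F [-0.1  0.5  0.2] open 0.09330097376519657
0 [116, 129, 142, 141, 128, 104, 117, 135, 130, 110, 127, 156, 171, 173, 172, 156, 124, 141, 123, 83, 68, 69, 69, 69, 70, 70, 70, 68, 63, 58, 57, 61, 71, 96, 114, 119, 111, 100, 67, 64, 66, 68, 67, 63, 54, 51, 50, 49, 52, 56, 58, 58, 58, 59, 58, 69, 92, 110, 106, 88, 77, 81, 80, 68, 49, 30, 15, 8, 7, 7, 7, 8, 9, 8, 5, 4, 5, 6, 11, 50, 54, 43, 40, 52, 61, 50, 47, 43, 35, 24, 31, 59, 53, 44, 35, 32, 34, 45, 100, 145]
0.008 [111, 108, 79, 90, 108, 120, 106, 81, 95, 110, 125, 139, 148, 151, 149, 133, 113, 113, 129, 128, 129, 131, 130, 131, 132, 133, 133, 128, 78, 65, 63, 77, 113, 144, 153, 151, 149, 157, 174, 184, 184, 186, 189, 176, 75, 63, 65, 66, 67, 67, 66, 65, 66, 66, 65, 84, 128, 160, 166, 166, 152, 95, 91, 80, 60, 37, 10, 8, 8, 8, 5, 7, 7, 7, 7, 8, 7, 9, 9, 8, 9, 9, 9, 11, 7, 5, 6, 5, 8, 9, 7, 5, 6, 7, 8, 8, 7, 7, 11, 14]
0.014 [178, 178, 177, 177, 177, 177, 175, 176, 176, 177, 178, 179, 179, 180, 180, 180, 181, 179, 163, 130, 93, 88, 97, 121, 138, 143, 137, 110, 76, 63, 69, 94, 127, 148, 154, 154, 140, 109, 87, 80, 74, 61, 60, 71, 84, 79, 61, 59, 59, 54, 59, 67, 67, 66, 65, 68, 134, 160, 164, 164, 148, 92, 90, 78, 58, 37, 23, 13, 9, 10, 8, 6, 8, 7, 6, 6, 8, 12, 13, 13, 15, 16, 16, 18, 20, 18, 16, 16, 17, 16, 15, 14, 13, 14, 13, 12, 15, 16, 16, 16]
```

>>> servo_tool:
  steps:
    - [[0,-3,0],[0,0,0]]
    - [[0,-3,0],[0,0,0]]
    - [[0,0,0],[0,0,0]]
    - [[0,0,0],[0,0,0]]
    - [[0,0,0],[0,0,0]]
  grip: -0.36
  force: 35

```text
t: 15.95
ee_pos: [0.4929, -0.1104, 0.0906]
eef_rot: [0.205, 3.132, 0.003]
ft_force: [1.1, 6.6, 5.8]
opening: 0.0575
grip_force: 3.9
```

>>> servo_tool:
  steps:
    - [[0,0,0],[0,0,0]]
    - [[0,0,0],[0,0,0]]
    - [[0,0,0],[0,0,0]]
    - [[0,0,0],[0,0,0]]
    - [[0,0,0],[0,0,0]]

```text
t: 16.45
ee_pos: [0.4928, -0.1106, 0.0905]
eef_rot: [0.205, 3.132, 0.002]
ft_force: [0.4, 6.0, 5.7]
opening: 0.0312
grip_force: 35.0
```

```bash
python3 -c "
from h import *
look('t1.png')"
```

```text
tcp clamp -188.4 0.1 0.0905 F [0.8 5.5 3.9] open 0.031105946235141055
0 [72, 71, 74, 78, 79, 75, 81, 85, 81, 77, 86, 126, 131, 137, 147, 147, 128, 132, 151, 172, 179, 178, 169, 146, 138, 149, 153, 150, 149, 149, 149, 149, 148, 150, 146, 119, 84, 67, 65, 89, 125, 152, 159, 157, 157, 159, 169, 161, 117, 83, 73, 55, 54, 54, 54, 57, 59, 58, 57, 55, 56, 59, 58, 57, 65, 72, 75, 75, 73, 39, 15, 6, 6, 7, 8, 7, 8, 9, 6, 6, 7, 8, 9, 25, 45, 49, 39, 36, 52, 51, 43, 46, 56, 53, 51, 121, 141, 125, 99, 92]
0.008 [99, 91, 105, 105, 88, 77, 83, 107, 100, 83, 79, 88, 102, 100, 80, 80, 94, 108, 129, 135, 136, 136, 132, 98, 98, 106, 108, 106, 106, 105, 106, 104, 100, 100, 98, 85, 69, 63, 61, 66, 124, 146, 153, 153, 148, 164, 185, 176, 131, 97, 83, 60, 58, 59, 59, 59, 58, 58, 56, 56, 57, 58, 58, 60, 65, 71, 74, 74, 67, 45, 20, 7, 4, 7, 7, 6, 7, 7, 8, 5, 7, 9, 9, 8, 8, 9, 9, 7, 7, 7, 6, 8, 6, 5, 7, 11, 11, 13, 13, 14]
0.014 [174, 168, 170, 176, 177, 175, 176, 177, 179, 181, 180, 181, 182, 182, 183, 176, 174, 177, 179, 179, 179, 179, 179, 181, 181, 153, 150, 144, 114, 83, 92, 131, 131, 131, 123, 97, 62, 64, 62, 71, 104, 152, 155, 155, 153, 133, 68, 62, 56, 53, 56, 68, 67, 62, 56, 57, 55, 45, 52, 54, 56, 57, 58, 59, 67, 73, 75, 74, 63, 38, 14, 5, 7, 8, 7, 8, 8, 9, 9, 8, 11, 17, 21, 21, 20, 23, 23, 23, 22, 21, 22, 23, 21, 20, 20, 20, 29, 51, 54, 55]
```

>>> servo_tool:
  steps:
    - [[0,3,0],[0,0,0]]
    - [[0,3,0],[0,0,0]]
    - [[0,0,0],[0,0,0]]
    - [[0,0,0],[0,0,0]]
    - [[0,0,0],[0,0,0]]
  grip: 1

```text
t: 17.0
ee_pos: [0.4919, -0.1054, 0.0886]
eef_rot: [-0.205, -3.134, 0.0]
ft_force: [-0.3, -0.5, 0.1]
opening: 0.0664
grip_force: 0.1
```

>>> servo_tool:
  steps:
    - [[0,0,0],[0,0,0]]
    - [[0,0,0],[0,0,0]]
    - [[0,0,0],[0,0,0]]
    - [[0,0,0],[0,0,0]]
    - [[0,0,0],[0,0,0]]

```text
t: 17.5
ee_pos: [0.4922, -0.1054, 0.0889]
eef_rot: [-0.205, -3.135, 0.0]
ft_force: [-0.3, 0.2, -0.2]
opening: 0.0931
grip_force: 0.0
```

>>> servo_tool:
  steps:
    - [[0,-3,0],[0,0,0]]
    - [[0,-3,0],[0,0,0]]
    - [[0,0,0],[0,0,0]]
    - [[0,0,0],[0,0,0]]
    - [[0,0,0],[0,0,0]]
  grip: -0.36

```text
t: 18.0
ee_pos: [0.492, -0.1102, 0.0894]
eef_rot: [0.205, 3.134, 0.003]
ft_force: [0.2, 8.5, 6.3]
opening: 0.0576
grip_force: 3.9
```

>>> servo_tool:
  steps:
    - [[0,0,0],[0,0,0]]
    - [[0,0,0],[0,0,0]]
    - [[0,0,0],[0,0,0]]
    - [[0,0,0],[0,0,0]]
    - [[0,0,0],[0,0,0]]

```text
t: 18.5
ee_pos: [0.4921, -0.1105, 0.0895]
eef_rot: [0.205, 3.134, 0.002]
ft_force: [-0.0, 5.0, 4.9]
opening: 0.0312
grip_force: 35.0
```

```bash
python3 -c "
from h import *
look('t2.png')"
```

```text
tcp clamp -188.4 0.8 0.0895 F [-0.1  5.5  5.4] open 0.03116536139904251
0 [73, 71, 72, 74, 71, 70, 71, 72, 73, 76, 96, 115, 122, 130, 140, 133, 121, 120, 131, 139, 110, 108, 132, 160, 173, 174, 168, 140, 128, 145, 156, 155, 152, 151, 150, 150, 152, 152, 150, 132, 94, 67, 62, 76, 119, 159, 162, 130, 102, 73, 64, 63, 66, 69, 63, 44, 46, 48, 46, 44, 57, 60, 58, 58, 59, 59, 57, 57, 62, 69, 73, 73, 69, 54, 32, 16, 10, 10, 9, 6, 6, 6, 8, 8, 8, 9, 6, 13, 35, 54, 50, 79, 126, 139, 140, 130, 124, 120, 53, 101]
0.008 [111, 100, 116, 108, 83, 80, 112, 118, 99, 79, 83, 116, 107, 83, 76, 89, 107, 106, 82, 77, 91, 109, 140, 149, 151, 152, 152, 113, 112, 126, 132, 132, 130, 129, 130, 131, 132, 134, 135, 119, 87, 64, 60, 73, 106, 137, 151, 154, 155, 129, 100, 87, 88, 89, 67, 58, 56, 57, 58, 59, 59, 57, 56, 56, 57, 59, 58, 57, 60, 68, 73, 74, 73, 61, 37, 17, 11, 8, 8, 8, 9, 10, 9, 4, 7, 8, 6, 5, 8, 7, 5, 5, 6, 6, 9, 14, 16, 17, 16, 14]
0.014 [180, 180, 179, 178, 176, 176, 176, 178, 178, 178, 180, 181, 180, 180, 180, 181, 179, 178, 178, 178, 179, 178, 177, 179, 181, 181, 182, 184, 181, 150, 149, 145, 116, 79, 112, 133, 136, 137, 132, 78, 65, 63, 64, 63, 114, 144, 153, 152, 154, 151, 68, 58, 58, 54, 60, 56, 46, 49, 51, 36, 37, 34, 41, 53, 58, 59, 59, 58, 61, 68, 74, 74, 73, 62, 35, 13, 8, 8, 9, 6, 4, 6, 8, 8, 9, 11, 13, 14, 18, 18, 17, 18, 16, 14, 16, 21, 31, 38, 42, 43]
```

>>> servo_tool:
  steps:
    - [[0,3,0],[0,0,0]]
    - [[0,3,0],[0,0,0]]
    - [[0,0,0],[0,0,0]]
    - [[0,0,0],[0,0,0]]
    - [[0,0,0],[0,0,0]]
  grip: 1

```text
t: 19.05
ee_pos: [0.492, -0.1054, 0.0886]
eef_rot: [-0.205, -3.134, 0.0]
ft_force: [-0.2, 1.1, -1.4]
opening: 0.0666
grip_force: 0.3
```

>>> servo_tool:
  steps:
    - [[0,0,0],[0,0,0]]
    - [[0,0,0],[0,0,0]]
    - [[0,0,0],[0,0,0]]
    - [[0,0,0],[0,0,0]]
    - [[0,0,0],[0,0,0]]

```text
t: 19.55
ee_pos: [0.4922, -0.1054, 0.0889]
eef_rot: [0.205, 3.135, -0.0]
ft_force: [-0.4, 0.5, -0.5]
opening: 0.0926
grip_force: 0.0
```

>>> servo_tool:
  steps:
    - [[0,-3,0],[0,0,0]]
    - [[0,-3,0],[0,0,0]]
    - [[0,0,0],[0,0,0]]
    - [[0,0,0],[0,0,0]]
    - [[0,0,0],[0,0,0]]
  grip: -0.36

```text
t: 20.05
ee_pos: [0.4921, -0.1101, 0.0895]
eef_rot: [0.205, 3.134, 0.003]
ft_force: [-0.1, 8.3, 6.9]
opening: 0.0578
grip_force: 3.9
```

>>> servo_tool:
  steps:
    - [[0,0,0],[0,0,0]]
    - [[0,0,0],[0,0,0]]
    - [[0,0,0],[0,0,0]]
    - [[0,0,0],[0,0,0]]
    - [[0,0,0],[0,0,0]]

```text
t: 20.55
ee_pos: [0.4921, -0.1105, 0.0896]
eef_rot: [0.205, 3.134, 0.002]
ft_force: [0.5, 5.3, 4.9]
opening: 0.0315
grip_force: 35.0
```

```bash
sed -i 's/for y in(0,.008,.014): print/for y in(.008,.014): print/; s/-.14,-.04,.001/-.11,-.04,.001/' h.py; python3 -c "
from h import *
look('t3.png')"
```

```text
tcp clamp -188.4 0.8 0.0896 F [-0.   5.4  4. ] open 0.031476572829039984
0.008 [157, 148, 115, 115, 135, 138, 139, 141, 142, 140, 139, 139, 138, 132, 108, 79, 66, 65, 63, 111, 143, 153, 154, 155, 129, 98, 86, 87, 79, 64, 57, 57, 58, 58, 58, 58, 56, 54, 55, 58, 59, 57, 58, 63, 70, 73, 73, 65, 44, 21, 8, 7, 10, 7, 6, 7, 8, 8, 8, 6, 6, 7, 7, 7, 7, 11, 14, 16, 15, 15]
0.014 [183, 182, 183, 175, 104, 96, 96, 81, 79, 131, 134, 133, 134, 126, 98, 63, 62, 63, 65, 80, 146, 154, 154, 156, 150, 67, 61, 61, 45, 33, 38, 36, 36, 33, 35, 39, 35, 50, 58, 59, 59, 57, 59, 65, 71, 74, 76, 64, 45, 24, 10, 6, 6, 7, 10, 9, 7, 7, 5, 7, 12, 16, 18, 19, 18, 24, 34, 41, 45, 46]
```

>>> servo_tool:
  steps:
    - [[0,3,0],[0,0,0]]
    - [[0,3,0],[0,0,0]]
    - [[0,0,0],[0,0,0]]
    - [[0,0,0],[0,0,0]]
    - [[0,0,0],[0,0,0]]
  grip: 1

```text
t: 21.1
ee_pos: [0.4919, -0.1054, 0.0886]
eef_rot: [-0.205, -3.134, 0.0]
ft_force: [0.4, 1.8, -0.3]
opening: 0.067
grip_force: 0.3
```

>>> servo_tool:
  steps:
    - [[0,0,0],[0,0,0]]
    - [[0,0,0],[0,0,0]]
    - [[0,0,0],[0,0,0]]
    - [[0,0,0],[0,0,0]]
    - [[0,0,0],[0,0,0]]

```text
t: 21.6
ee_pos: [0.4922, -0.1054, 0.0888]
eef_rot: [-0.205, -3.135, -0.0]
ft_force: [-0.8, 0.2, 0.7]
opening: 0.093
grip_force: 0.0
```

>>> servo_tool:
  steps:
    - [[0,-3,0],[0,0,0]]
    - [[0,-3,0],[0,0,0]]
    - [[0,0,0],[0,0,0]]
    - [[0,0,0],[0,0,0]]
    - [[0,0,0],[0,0,0]]
  grip: -0.36

```text
t: 22.1
ee_pos: [0.4921, -0.11, 0.0895]
eef_rot: [0.205, 3.134, 0.004]
ft_force: [0.3, 8.5, 5.6]
opening: 0.058
grip_force: 4.2
```

>>> servo_tool:
  steps:
    - [[0,0,0],[0,0,0]]
    - [[0,0,0],[0,0,0]]
    - [[0,0,0],[0,0,0]]
    - [[0,0,0],[0,0,0]]
    - [[0,0,0],[0,0,0]]

```text
t: 22.6
ee_pos: [0.4922, -0.1105, 0.0897]
eef_rot: [0.205, 3.133, 0.002]
ft_force: [0.9, 5.4, 4.8]
opening: 0.0314
grip_force: 35.0
```

```bash
cat > m.py <<'E'
from h import *
look('t4.png')
# sub-pixel edges along the bar from saved strokes: image shift of head / plate patches between strokes
I=[cv2.imread(f'pics/t{k}.png',0).astype(np.float32) for k in(1,2,3,4)]
s=snap('wrist')
px=(proj(s,cl(-.07,0,.045))[0]-proj(s,cl(-.09,0,.045))[0])/20
print('px/mm',px)
for nm,xa,xb in(('head',-.101,-.092),('plate',-.078,-.066)):
    ua=proj(s,cl(xa,0,.045));ub=proj(s,cl(xb,0,.045));v=int(ua[1]);
    T=I[0][v-22:v+22,int(ua[0])-2:int(ub[0])+3]; r=[]
    for k in(1,2,3):
        m=cv2.matchTemplate(I[k][v-22:v+22,int(ua[0])-2:int(ub[0])+32],T,cv2.TM_CCOEFF_NORMED)[0]
        j=int(m.argmax());d=0
        if 0<j<len(m)-1: d=.5*(m[j-1]-m[j+1])/(m[j-1]-2*m[j]+m[j+1])
        r.append((round((j+d)/px,2),round(float(m[j]),2)))
    print(nm,'moved mm since stroke 1',r)
E
python3 m.py
```

```text
tcp clamp -188.4 0.7 0.0897 F [0.6 5.2 4.6] open 0.03117225833500007
0.008 [110, 127, 145, 170, 172, 170, 146, 113, 133, 139, 137, 136, 137, 137, 137, 136, 137, 139, 138, 87, 66, 61, 62, 65, 118, 146, 153, 154, 156, 148, 65, 54, 58, 60, 61, 59, 57, 57, 57, 57, 57, 57, 58, 65, 71, 74, 74, 66, 47, 24, 10, 8, 9, 7, 8, 7, 8, 6, 5, 7, 7, 7, 9, 7, 6, 15, 15, 14, 14, 14]
0.014 [182, 178, 180, 174, 105, 96, 95, 84, 85, 111, 135, 131, 131, 131, 131, 130, 133, 129, 107, 77, 62, 63, 62, 67, 91, 151, 155, 154, 158, 137, 75, 28, 32, 32, 34, 36, 35, 51, 57, 59, 59, 57, 59, 65, 73, 75, 74, 64, 44, 23, 12, 9, 6, 6, 7, 8, 8, 7, 9, 10, 15, 20, 21, 20, 19, 24, 37, 46, 50, 51]
px/mm 1.1677817398323156
head moved mm since stroke 1 [(np.float64(4.31), 0.7), (np.float64(9.61), 0.65), (np.float64(14.21), 0.67)]
plate moved mm since stroke 1 [(np.float64(5.02), 0.88), (np.float64(9.61), 0.87), (np.float64(9.6), 0.84)]
```

The head is still advancing while the plate has stopped: the carton is home and the springs are pressed about 5.4 mm. I'll do a partial last stroke to reach about 7 mm or a little more.

>>> servo_tool:
  steps:
    - [[0,3,0],[0,0,0]]
    - [[0,3,0],[0,0,0]]
    - [[0,0,0],[0,0,0]]
    - [[0,0,0],[0,0,0]]
    - [[0,0,0],[0,0,0]]
  grip: 1

```text
t: 23.2
ee_pos: [0.4919, -0.1054, 0.0885]
eef_rot: [-0.205, -3.134, 0.0]
ft_force: [-0.5, 1.3, -0.1]
opening: 0.0667
grip_force: 0.2
```

>>> servo_tool:
  steps:
    - [[0,0,0],[0,0,0]]
    - [[0,0,0],[0,0,0]]
    - [[0,0,0],[0,0,0]]
    - [[0,0,0],[0,0,0]]
    - [[0,0,0],[0,0,0]]

```text
t: 23.7
ee_pos: [0.4922, -0.1054, 0.0889]
eef_rot: [0.205, 3.135, -0.0]
ft_force: [0.2, -0.2, -0.4]
opening: 0.0932
grip_force: 0.0
```

>>> servo_tool:
  steps:
    - [[0,-3,0],[0,0,0]]
    - [[0,0,0],[0,0,0]]
    - [[0,0,0],[0,0,0]]
    - [[0,0,0],[0,0,0]]
    - [[0,0,0],[0,0,0]]
  grip: 0.05

```text
t: 24.2
ee_pos: [0.4924, -0.1071, 0.0894]
eef_rot: [0.205, 3.134, 0.003]
ft_force: [-0.5, 10.3, 6.5]
opening: 0.0576
grip_force: 4.9
```

>>> servo_tool:
  steps:
    - [[0,0,0],[0,0,0]]
    - [[0,0,0],[0,0,0]]
    - [[0,0,0],[0,0,0]]

```text
t: 24.5
ee_pos: [0.4926, -0.1067, 0.0897]
eef_rot: [0.204, 3.134, 0.004]
ft_force: [-0.3, 10.4, 7.4]
opening: 0.0489
grip_force: 4.7
```

```bash
cat > n.py <<'E'
from h import *
import sys
look(sys.argv[1])
E
python3 n.py t5.png
```

```text
tcp clamp -184.6 0.8 0.0897 F [0.  9.  6.7] open 0.04877699183573339
0.008 [81, 115, 129, 143, 151, 152, 146, 116, 97, 114, 134, 140, 138, 137, 137, 137, 136, 138, 140, 135, 111, 80, 65, 62, 72, 107, 138, 152, 154, 155, 126, 76, 54, 56, 58, 58, 57, 56, 57, 58, 58, 58, 58, 63, 71, 75, 74, 67, 48, 25, 10, 9, 7, 4, 4, 6, 8, 6, 7, 6, 7, 9, 7, 7, 8, 7, 7, 9, 13, 13]
0.014 [184, 183, 178, 175, 144, 107, 96, 92, 99, 124, 138, 140, 139, 134, 134, 133, 133, 134, 136, 96, 69, 64, 62, 58, 66, 109, 143, 153, 155, 154, 111, 50, 31, 37, 36, 32, 34, 47, 54, 57, 59, 58, 59, 64, 71, 75, 75, 68, 51, 29, 13, 9, 8, 8, 7, 6, 6, 6, 5, 7, 13, 18, 17, 18, 18, 18, 18, 22, 32, 37]
```

>>> servo_tool:
  steps:
    - [[0,0,0],[0,0,0]]
    - [[0,0,0],[0,0,0]]
    - [[0,0,0],[0,0,0]]
    - [[0,0,0],[0,0,0]]
  grip: -0.14

```text
t: 24.95
ee_pos: [0.4927, -0.1068, 0.0898]
eef_rot: [0.204, 3.133, 0.004]
ft_force: [0.6, 9.7, 6.9]
opening: 0.0401
grip_force: 4.5
```

```bash
python3 n.py t6.png
```

```text
tcp clamp -184.7 0.7 0.0898 F [ 0.1 10.1  6.2] open 0.04008921218546576
0.008 [86, 90, 106, 120, 130, 138, 139, 142, 137, 112, 95, 106, 106, 107, 107, 107, 109, 106, 103, 101, 102, 95, 60, 61, 63, 62, 79, 119, 154, 154, 156, 148, 109, 56, 58, 58, 58, 57, 56, 58, 59, 59, 59, 63, 69, 75, 75, 69, 55, 32, 13, 8, 7, 7, 8, 7, 9, 8, 8, 7, 9, 9, 6, 4, 4, 6, 9, 12, 11, 13]
0.014 [184, 178, 173, 175, 143, 107, 96, 93, 101, 126, 141, 144, 141, 131, 129, 130, 132, 130, 132, 128, 105, 77, 65, 62, 63, 68, 91, 127, 150, 155, 159, 139, 79, 35, 32, 32, 34, 47, 57, 59, 57, 57, 57, 62, 71, 76, 76, 69, 50, 27, 12, 5, 5, 7, 7, 6, 8, 5, 5, 9, 14, 19, 23, 22, 21, 21, 21, 19, 39, 47]
```

>>> servo_tool:
  steps:
    - [[0,0,0],[0,0,0]]
    - [[0,0,0],[0,0,0]]
    - [[0,0,0],[0,0,0]]
    - [[0,0,0],[0,0,0]]

```text
t: 25.4
ee_pos: [0.4927, -0.1068, 0.0898]
eef_rot: [0.204, 3.133, 0.004]
ft_force: [0.1, 9.9, 6.7]
opening: 0.04
grip_force: 4.5
```

```bash
python3 n.py t7.png && python3 -c "
from station import sign_off
print(sign_off())"
```

```text
tcp clamp -184.7 0.7 0.0898 F [0.3 9.  7.8] open 0.040169060608504156
0.008 [81, 91, 106, 120, 130, 137, 141, 144, 137, 111, 93, 108, 107, 107, 107, 107, 106, 105, 104, 101, 102, 96, 61, 62, 63, 62, 79, 118, 153, 153, 156, 148, 109, 56, 60, 59, 57, 56, 57, 58, 59, 58, 58, 61, 66, 75, 75, 72, 57, 32, 13, 7, 7, 8, 9, 6, 8, 9, 8, 10, 9, 8, 9, 6, 6, 7, 6, 6, 9, 14]
0.014 [182, 177, 173, 176, 142, 106, 97, 93, 101, 128, 141, 142, 141, 131, 129, 129, 130, 130, 133, 129, 109, 79, 64, 62, 61, 64, 87, 126, 151, 156, 159, 137, 79, 36, 31, 31, 34, 46, 57, 58, 57, 56, 57, 63, 69, 75, 75, 70, 52, 28, 12, 8, 8, 7, 6, 7, 4, 5, 5, 5, 11, 18, 22, 20, 19, 21, 22, 20, 37, 44]
the job is handed in; nothing more can be done
None
```

I handed the job in at about 25 s: the carton is pressed against the fixed jaw, the springs are in about 7.5 mm of 14 (estimated from the wrist images), and the gripper is holding the trigger about 70% squeezed.

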